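# Free a shoe bench door from its child-safety hook

### The job

The handleless door of the low shoe bench is caught slightly ajar on the child-safety hook under the bench top. Reach down through the finger slot between the top and the door, find the spring hook, press it down gently to free the door, then swing the door wide open, about square to the bench. Leave the things on the bench top where they lie.

Things in the scene. Friction and masses are not known exactly. Their poses are not given: they have to be found in the camera images.
- bench: Low birch plywood shoe bench, fixed, 500 wide, 325 deep, 330 high (mm). Origin on the floor under its front edge; x along the front towards the far end, y straight out, z up. Top: x -195 to 305, y -325 to 0, 15 thick, with a finger slot cut right through its front edge, x -90 to 165, y -28 to 0; its front is closed only by the door. Cupboard below it empty but for shoes on its floor.
- slot (a point): Middle of the slot, at the top surface (bench x 37.5, y -14, z 330). Under it the white nylon hook: its flat thumb tab (30 along x, y -22 to -4, top 27 below the bench top, barb behind it) has its middle anywhere from bench x 0 to 85, not measured: find it by eye or touch. It yields at 4 N, frees the door 10 mm down at about 10 N, stops 23 mm down at 18 N. Gap there, slot back to door: 44.
- hinge (a point): Top of the door's hinge line (bench x -188, y 2, z 327). The door starts 3 from it and ends 365 from it, 16 thick, z 30 to 327; its inner face lies on the hinge line. On its back a wire strike, 6 mm round bar, 21 below the bench top: legs 125 and 335 from the hinge, crossbar 50 behind the inner face. The hook's barb catches the crossbar.
- door (a joint): Door angle, rad: 0 shut, caught at 0.05 to 0.08, grows as it opens, 1.75 at most. Stays where it is left (0.12 N m of friction). No pull frees it while the hook is up. With the hook down, a spring plunger nudges it out: to 0.1 or more once the finger has lifted.
- brush: Black plastic shoe brush lying on the bench top, 175 x 46, 40 high, bristles down; origin under its middle, x along it. To be left alone.
- jar: Glass jar with a cork lid standing on the bench top, 68 across, 105 high; origin at the middle of its foot. To be left alone.
- keys: Steel key ring, 64 across, with two keys reaching 90 from the ring's middle (origin), lying flat on the bench top, 4 high. To be left alone.
- insert: Yellow silicone heel insert, 100 x 60, 26 high, on the bench top; origin under its middle, the cupped heel towards -x. To be left alone.

How it is judged:
At the end, for the whole second after the job is handed in: The door stands at rest at least 1.2 rad (about 70 degrees) open, the brush, jar, keys and insert lie within 30 mm of where they were, and the robot touches nothing (value of joint door above 1.2 rad and velocity of joint door between -0.05 and 0.05 rad/s and distance of each of brush, jar, keys, insert from where it was at the start of the episode below 0.03 m).
It fails at once if a thing on the bench top is pushed more than 30 mm (distance of any of brush, jar, keys, insert from where it was at the start of the episode above 0.03 m).
It fails at once if with the door still caught, the fingers press on something with more than 40 N (contact force between the fingers and anything else above 40 N and value of joint door below 0.09 rad).
It also fails if it takes over 58 s, if anything falls off the work surface, if the arm or the gripper's body presses on something with over 40 N, if the wrist force passes 120 N, or if a joint passes its speed limit or range.

### The arm

A 7-joint arm with a two-finger parallel gripper is mounted at the origin on the work surface. World frame = base frame: x ahead of the robot, y to its left, z up, the work surface at z = 0. Lengths are in m, angles in rad, forces in N, time in s.
With the tool pointing down it reaches from about 0.4 to 0.875 m from the base axis. Payload 19.3 kg.
Tool frame: the origin (TCP) lies on the centre line of the jaws, within the pads' length; the fingertips stand 14 mm ahead of it and the grasp point (between the pads) lies 5 mm behind it (bot.tip_extent is the distance from the TCP to the fingertips, in m); z points along the fingers, y is the line along which they close (so a half turn about z gives the same grasp; the last joint's range is limited). The gripper opens to 85 mm and grips with 20 to 120 N. Pads are 22 mm wide; open, the fingers measure 114 mm over their backs; the gripper's body (76 mm by 85 mm) begins 54 mm behind the grasp point. The pads swing forward as they close: fully open they stand 13 mm farther back than shut.
Start: joints at [1.264, 0.521, -0.036, 1.599, 0.021, 1.021, -0.113], TCP at [0.147, -0.608, 0.209] pointing down, gripper open.
Joint ranges: [-2.91, 2.91], [-0.3, 2.13], [-1.5, 1.42], [0.17, 2.43], [-1.26, 4.41], [0.16, 1.93], [-2.52, 2.52]. Speed limits (rad/s): [1.89, 1.89, 2.39, 2.39, 3.01, 3.01, 3.01].

### API

Orientations are given as [roll, pitch, yaw] about the fixed x, y, z axes, in that order (R = Rz(yaw) Ry(pitch) Rx(roll)).
In Python, from workcell import monitor, grab_frame, camera_model, bot gives the robot as it stands.
- The arm moves only by the tool move_arm, never from a script. Its argument "moves" is a list of rows, each a list of 4 numbers: the shift along the world's x, y, z in mm, then the turn about the world's z in rad. A call has 1 to 12 rows; each row is the pose to reach, as a shift and turn from the pose commanded when the call began; what a row does not reach only later rows make up. A row lasts 1/8 s, in which the tool goes at most 62.5 mm and 10.7 degrees, less where a joint would pass 70% of its speed; a pose out of reach is approached as far as the arm can. A call with a gripper value outside its range is refused whole. "gripper" is the opening, from 0 (shut) to 1 (fully open), set as the call begins (left out, the last holds). The fingers move at their own pace and stop on an object; "newtons" is the grip in N (left out, the last holds). Time passes only in rows, so rows that repeat a pose let the fingers close. It gives the time, the measured TCP pose, the force, the opening and the grip force at its end, in the units of the state.
- monitor.observe(): the state, without advancing time (a new reading comes with each control period).
- grab_frame(name): name is "scene" or "top" or "wrist"; returns the picture (480x640x3 uint8, blue, green, red); there is no depth.
- camera_model(name): a dict with "vfov" (degrees; the focal length in pixels is half the picture's height over the tangent of half this angle, whatever the lens; pixels are square), "cx", "cy" (the principal point, pixels), "k1" (the pictures are not rectified: a ray, as slopes to the right and down, at radius r is drawn at 1 + k1 r^2 times it, then the intrinsics apply), "R" (3x3) and "t" (3): a world point X has camera coordinates R X + t; the wrist camera has in their place "T_tool_cam" (4x4, takes a point from camera to tool coordinates, whose origin is the TCP and whose axes are the flange's). Camera axes: x right, y down, z forward; pixel columns grow to the right and rows downward; lengths in m; the calibration is good to about 2 mm. A picture is of the moment at which its call begins: read the wrist's pose just before it. camera_model takes no time and is no camera call.
- bot.job_done(): hands the job in; it is judged then, once.
The state is a dict: "clock": time; "qpos": joint angles; "qd": joint speeds; "joint_efforts": joint torques, N m; "position": TCP position; "tool_rot": TCP orientation; "force": force on the tool from outside, world axes, zero at the start; "moment": the same for the moment, N m; "grip_width": finger opening in m; "finger_force": force on a finger pad.
Only numpy, scipy, OpenCV 4.12 (cv2) and the standard library are available. Lean on these libraries where they do the work, as an engineer would, in place of code of your own. Each camera call takes 0.05 s, during which the arm holds its last target. There are 200 camera calls.

## Working session

There is one attempt and no reset: what is moved stays moved. The work goes in short steps, Python scripts to look and compute and a tool call to move; the robot and the scene stay as the last step left them, time stands still between calls to the robot, and variables do not carry over. Pictures are saved under pics/ and viewed, at most 10 in all, crops included, and the job is handed in when it is done.

Besides the shell and the picture viewer there is one more tool, called after "Emit:" as name(argument=value, ...) on one line, values as JSON. move_arm: Moves the arm, as the interface text tells. Its arguments: {"type":"object","properties":{"moves":{"type":"array","items":{"type":"array","items":{"type":"number"}}},"gripper":{"type":"number"},"newtons":{"type":"number"}},"required":["moves"]}

```bash
mkdir -p pics
python3 - <<'E'
from workcell import monitor, grab_frame, camera_model, bot
import cv2, numpy as np
s=monitor.observe(); print(s)
for n in ("scene","top","wrist"):
    f=grab_frame(n); cv2.imwrite(f"pics/{n}0.png",f); print(n,camera_model(n))
E
```

```text
{'clock': 0.0, 'qpos': array([ 1.26378296,  0.52202329, -0.03629727,  1.59997809,  0.02119595,
        1.02111982, -0.11280845]), 'qd': array([-0.00098944,  0.00142465,  0.0002012 , -0.00015139,  0.00038821,
        0.00124524,  0.00032154]), 'joint_efforts': array([-1.19516029e-03, -9.27091670e+01,  1.97974026e+00, -3.69934058e+01,
        1.78511767e-02,  8.08464159e-03, -9.64827927e-05]), 'position': array([ 0.14649134, -0.60722253,  0.20813102]), 'tool_rot': array([-3.14045271e+00,  9.34219852e-05,  2.36766217e-01]), 'force': array([ 0.12441263,  0.92502104, -0.17415823]), 'moment': array([-0.00162888, -0.00215481, -0.03170299]), 'finger_force': 0.0, 'grip_width': 0.08524074932520015}
scene {'vfov': 42.36489591852385, 'cx': 320.74006222165286, 'cy': 241.63130589087822, 'k1': -0.0020416662727240384, 'R': array([[-0.6495198 ,  0.76034239, -0.00186481],
       [ 0.61067096,  0.52019919, -0.59705425],
       [-0.45299559, -0.38893734, -0.80219869]]), 't': array([ 0.43368768, -0.17147852,  1.51830807])}
top {'vfov': 52.99926416107165, 'cx': 315.8947314062175, 'cy': 238.06776594214762, 'k1': -0.11783333461015899, 'R': array([[-0.00494855, -0.99985205, -0.01647413],
       [-0.99230101,  0.00694858, -0.12365443],
       [ 0.12375061,  0.01573538, -0.99218858]]), 't': array([-0.07946947,  0.57483662,  0.95440018])}
wrist {'vfov': 66.84574656915524, 'cx': 317.4488826954768, 'cy': 240.44195306192344, 'k1': -0.02212281887576227, 'T_tool_cam': array([[ 5.56040232e-04, -9.45112279e-01, -3.26745270e-01,
         8.44240138e-02],
       [ 9.99999843e-01,  5.47499789e-04,  1.18108432e-04,
         5.82039648e-04],
       [ 6.72672376e-05, -3.26745285e-01,  9.45112435e-01,
        -1.65401040e-01],
       [ 0.00000000e+00,  0.00000000e+00,  0.00000000e+00,
         1.00000000e+00]])}
```

View pics/scene0.png

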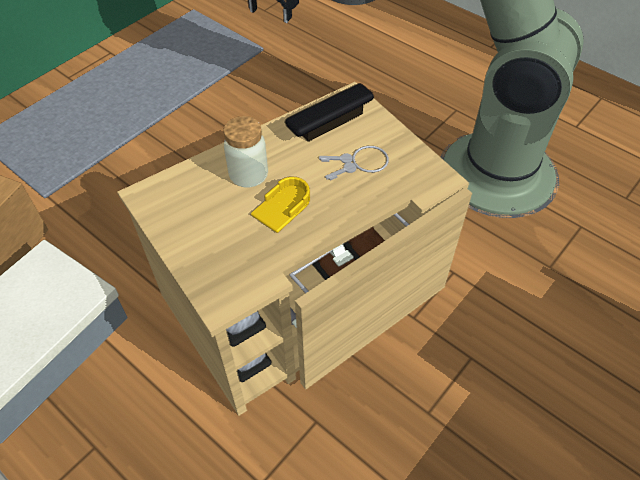

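View pics/top0.png

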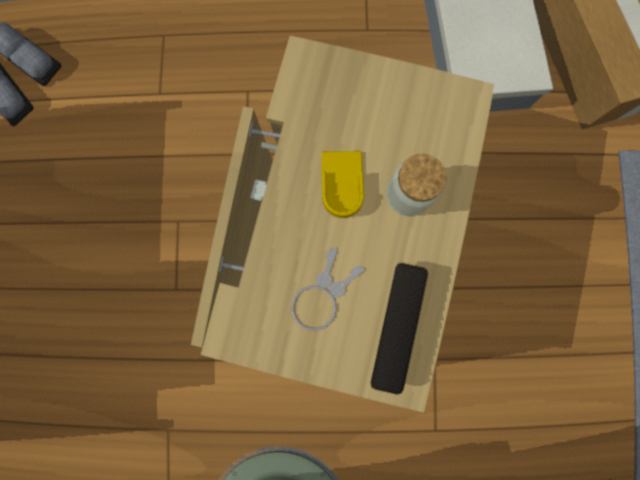

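The scene view shows the bench, with the door ajar and the white hook at about (342,255). In the top view the bench-top corners are at about (289,37), (494,84), (424,411) and (202,354), and the hook is at (259,189).

```bash
cat > h.py <<'E'
import numpy as np, cv2
from scipy.optimize import least_squares
from workcell import camera_model
def K(m):
    f=240/np.tan(np.radians(m["vfov"]/2)); return np.array([[f,0,m["cx"]],[0,f,m["cy"]],[0,0,1.]])
def D(m): return np.array([m["k1"],0,0,0,0.])
def proj(n,X):
    m=camera_model(n); return cv2.projectPoints(np.atleast_2d(X).astype(float),cv2.Rodrigues(m["R"])[0],m["t"],K(m),D(m))[0][:,0]
def unproj(n,uv,z):
    m=camera_model(n); p=cv2.undistortPoints(np.array(uv,float).reshape(-1,1,2),K(m),D(m))[:,0]
    d=np.c_[p,np.ones(len(p))]@m["R"]; c=-m["R"].T@m["t"]
    return c+d*((z-c[2])/d[:,2])[:,None]
def b2w(p,X):
    X=np.atleast_2d(X); c,s=np.cos(p[2]),np.sin(p[2]); return np.c_[p[0]+c*X[:,0]-s*X[:,1],p[1]+s*X[:,0]+c*X[:,1],X[:,2]]
def w2b(p,X):
    X=np.atleast_2d(X); c,s=np.cos(p[2]),np.sin(p[2]); d=X[:,:2]-p[:2]; return np.c_[c*d[:,0]+s*d[:,1],-s*d[:,0]+c*d[:,1],X[:,2]]
E
python3 - <<'E'
from h import *
B=np.array([[.305,0,.33],[.305,-.325,.33],[-.195,-.325,.33],[-.195,0,.33]])
top=np.array([[289,37],[494,84],[424,411],[202,354]],float)
sc=np.array([[217,334],[120,192],[357,83],[469,187]],float)
for w in ((1,1),(1,0),(0,1)):
    r=least_squares(lambda p:np.r_[w[0]*(proj("top",b2w(p,B))-top).ravel(),w[1]*(proj("scene",b2w(p,B))-sc).ravel()],[.5,-.1,-.2])
    print(r.x,np.round(r.fun,1))
    if w==(1,1): p=r.x
np.save("p.npy",p)
print("hook top",w2b(p,unproj("top",[[259,189]],.303)),"scene",w2b(p,unproj("scene",[[342,254]],.303)))
for n,uv in (("top",[[249,109],[256,111],[193,345]]),("scene",[[296,303],[304,384]])): print(n,w2b(p,unproj(n,uv,.327)).round(4))
for nm,u in (("jar",[[410,200]]),("ins",[[343,215],[343,150]]),("keys",[[314,330],[363,266],[332,250]]),("brush",[[388,390]])): print(nm,w2b(p,unproj("top",u,.33)).round(3))
print("slot ends w",b2w(p,[[-.09,-.014,.33],[.0375,-.014,.33],[.165,-.014,.33],[-.188,.002,.33]]))
for n,bx in (("scene",(255,200,175,130)),("top",(190,90,130,150))):
    x,y,w,h=bx; cv2.imwrite(f"pics/c_{n}.png",cv2.resize(cv2.imread(f"pics/{n}0.png")[y:y+h,x:x+w],None,fx=4,fy=4,interpolation=2))
E
```

```text
[ 0.55895011  0.03142516 -0.25049232] [-2.  -0.9 -2.1  0.1 -1.9  2.1 -3.3  1.9 -5.2 -1.1 -2.7  0.5 -2.4 -1.6
  0.5 -4.7]
[ 0.56033138  0.02793057 -0.25048367] [ 0.2 -1.8  0.1 -0.7  0.6  1.1 -0.9  0.9 -0.  -0.  -0.  -0.  -0.  -0.
 -0.  -0. ]
[ 0.55868875  0.03670707 -0.25310696] [-0.  -0.  -0.   0.  -0.   0.  -0.   0.  -2.8  0.5 -0.3  1.5  0.3 -0.5
  3.4 -3.1]
hook top [[ 0.06402222 -0.01706186  0.303     ]] scene [[ 0.0592643  -0.01947549  0.303     ]]
top [[ 0.1758  0.0258  0.327 ]
 [ 0.1751  0.0146  0.327 ]
 [-0.1828  0.0127  0.327 ]]
scene [[0.1783 0.0265 0.327 ]
 [0.2404 0.1389 0.327 ]]
jar [[ 0.096 -0.24   0.33 ]]
ins [[ 0.051 -0.15   0.33 ]
 [ 0.146 -0.128  0.33 ]]
keys [[-0.119 -0.15   0.33 ]
 [-0.014 -0.196  0.33 ]
 [-0.002 -0.147  0.33 ]]
brush [[-0.175 -0.271  0.33 ]]
slot ends w [[ 0.46828863  0.04017138  0.33      ]
 [ 0.59180942  0.00856656  0.33      ]
 [ 0.7153302  -0.02303826  0.33      ]
 [ 0.37731325  0.07996436  0.33      ]]
```

View pics/c_scene.png

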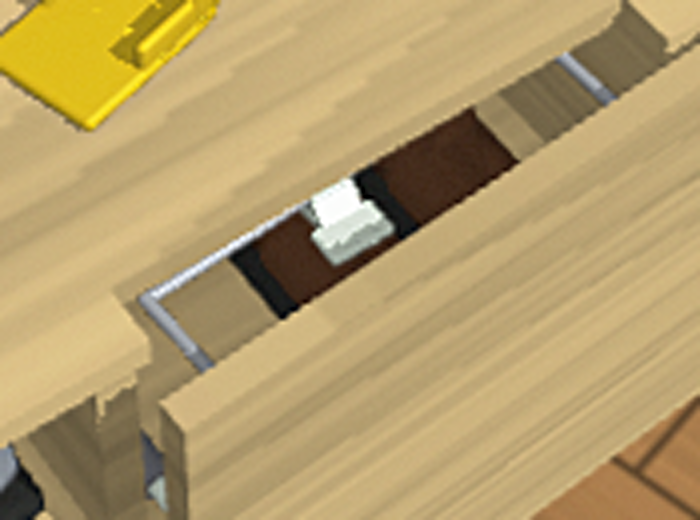

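View pics/c_top.png

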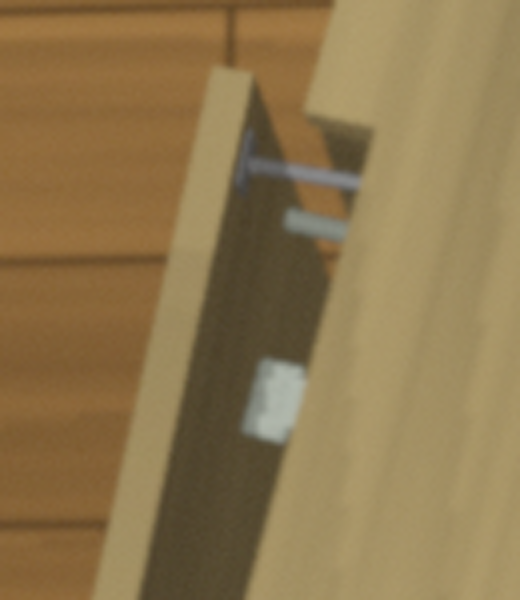

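The crops show the tab clear in the slot, between the strike legs. I'll fly over with the jaws shut and jaw line along the slot, then look through the wrist camera.

Emit:
move_arm(moves=[[0, 0, 60, 0], [0, 0, 120, 0], [0, 0, 180, 0], [0, 0, 240, 0], [0, 0, 290, 0], [35, 48, 290, 0.15], [70, 96, 290, 0.3], [105, 144, 290, 0.45], [140, 192, 290, 0.6], [175, 240, 290, 0.75], [210, 288, 290, 0.9], [245, 320, 290, 1.083]], gripper=0)

```text
clock: 1.65
position: [0.3925, -0.2853, 0.4991]
tool_rot: [3.141, 0.001, 1.326]
force: [0.0, -0.6, 0.9]
grip_width: -0.0002
finger_force: 0.0
```

Emit:
move_arm(moves=[[35, 45, 0, 0], [70, 90, 0, 0], [105, 136, 0, 0], [140, 181, 0, 0], [175, 227, 0, 0], [205, 265, 0, 0], [225, 293, 0, 0], [225, 293, -50, 0], [225, 293, -79, 0], [225, 293, -79, 0]])

```text
clock: 2.9
position: [0.6159, 0.005, 0.4181]
tool_rot: [-3.138, 0.001, 1.32]
force: [0.2, -0.3, 0.2]
grip_width: -0.0003
finger_force: 0.0
```

Run:
```python
from h import *
from workcell import monitor, grab_frame
s=monitor.observe(); f=grab_frame("wrist"); cv2.imwrite("pics/w1.png",f)
np.savez("w1",p=s["position"],r=s["tool_rot"]); print(s["position"],s["tool_rot"],s["force"],s["qpos"])
```

```text
[0.61592275 0.00504129 0.41810604] [-3.13840775e+00  1.24559153e-03  1.31974274e+00] [ 0.16173232 -0.26805842  0.1501714 ] [ 0.27235004  0.42504063 -0.58980956  1.27385147  0.23128361  1.51300436
 -0.54064461]
```

View pics/w1.png

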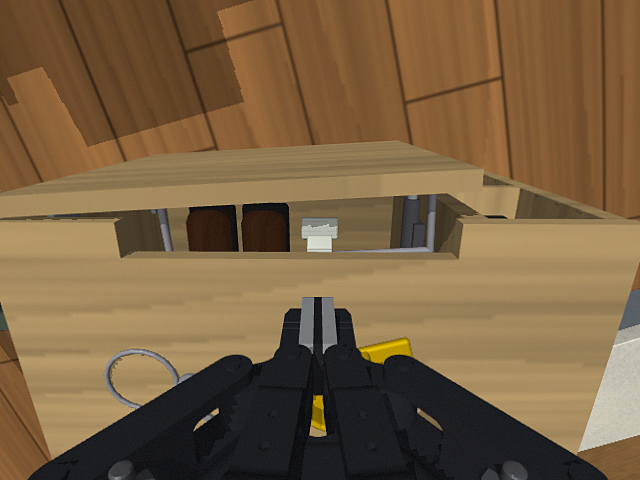

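The tab is centred at about (319,229), in line with the fingertips at (318,300). The slot's top corners are at about (118,219), (122,257), (459,257) and (462,219).

```bash
cat >> h.py <<'E'
def unw(npz,uv,z):
    from scipy.spatial.transform import Rotation as R
    d=np.load(npz); m=camera_model("wrist"); T=np.eye(4); T[:3,:3]=R.from_euler("xyz",d["r"]).as_matrix(); T[:3,3]=d["p"]; T=T@m["T_tool_cam"]
    p=cv2.undistortPoints(np.array(uv,float).reshape(-1,1,2),K(m),D(m))[:,0]
    v=np.c_[p,np.ones(len(p))]@T[:3,:3].T; return T[:3,3]+v*((z-T[2,3])/v[:,2])[:,None]
E
python3 - <<'E'
from h import *
S=np.array([[-.09,0,.33],[-.09,-.028,.33],[.165,-.028,.33],[.165,0,.33]])
W=unw("w1.npz",[[118,219],[122,257],[459,257],[462,219]],.33)
for z in (.327,.33,.333):
  W=unw("w1.npz",[[118,219],[122,257],[459,257],[462,219]],z)
  r=least_squares(lambda p:(b2w(p,S)-W)[:,:2].ravel()*1000,np.load("p.npy")); print(z,r.x,r.fun.round(1))
  if z==.33:p=r.x
tab=unw("w1.npz",[[302,218],[337,218],[302,234],[337,234]],.303)
print("tab",w2b(p,tab).round(4))
print("door top",w2b(p,unw("w1.npz",[[484,172],[484,186],[240,193]],.327)).round(4))
np.save("p2.npy",p)
print("target",b2w(p,[[w2b(p,tab)[:,0].mean(),-.009,.33]]))
E
```

```text
0.327 [ 0.5622084   0.02981098 -0.2495451 ] [-1.4 -0.7  1.5  0.8 -0.6  1.1  0.5 -1.2]
0.33 [ 0.56270699  0.03073798 -0.2495451 ] [-2.8 -0.2 -0.1  1.   0.9  0.6  2.  -1.4]
0.333 [ 0.56320558  0.03166497 -0.24954511] [-4.2  0.3 -1.6  1.2  2.3  0.   3.5 -1.5]
tab [[ 0.0456 -0.006   0.303 ]
 [ 0.0736 -0.006   0.303 ]
 [ 0.0454 -0.0195  0.303 ]
 [ 0.0738 -0.0195  0.303 ]]
door top [[0.1752 0.0343 0.327 ]
 [0.1766 0.0244 0.327 ]
 [0.0026 0.0192 0.327 ]]
target [[0.61823366 0.00729891 0.33      ]]
```

Emit:
move_arm(moves=[[2, 2, 0, 0], [2, 2, -30, 0], [2, 2, -55, 0], [2, 2, -70, 0], [2, 2, -80, 0], [2, 2, -90, 0], [2, 2, -94, 0], [2, 2, -94, 0]])

```text
clock: 3.95
position: [0.6186, 0.0075, 0.3258]
tool_rot: [3.142, -0.0, 1.32]
force: [0.9, 0.2, -0.0]
grip_width: -0.0004
finger_force: 0.0
```

Run:
```python
from workcell import bot, monitor
print(bot.tip_extent, monitor.observe()["position"], monitor.observe()["force"])
```

```text
0.014 [0.61864442 0.00745092 0.32578983] [ 0.8723298   0.24863287 -0.03540032]
```

Emit:
move_arm(moves=[[0, 0, -3, 0], [0, 0, -6, 0], [0, 0, -9, 0], [0, 0, -11, 0], [0, 0, -13, 0], [0, 0, -13, 0]])

```text
clock: 4.7
position: [0.6186, 0.0074, 0.3126]
tool_rot: [-3.141, 0.0, 1.32]
force: [-0.5, 0.1, -0.7]
grip_width: 0.0001
finger_force: 0.0
```

Emit:
move_arm(moves=[[0, 0, -2, 0], [0, 0, -4, 0], [0, 0, -5, 0], [0, 0, -5, 0]])

```text
clock: 5.2
position: [0.6186, 0.0074, 0.3076]
tool_rot: [-3.141, 0.0, 1.32]
force: [0.2, 0.1, 0.3]
grip_width: -0.0
finger_force: 0.0
```

Run:
```python
from h import *
from workcell import grab_frame
a=grab_frame("wrist")[150:390,160:480]; b=grab_frame("scene")[200:320,260:420]
a=cv2.resize(a,(640,480),interpolation=2)[:,:]; b=cv2.resize(b,(640,480),interpolation=2)
cv2.imwrite("pics/m2.png",cv2.resize(np.hstack([a,b]),(800,300))); cv2.imwrite("pics/w2.png",a); cv2.imwrite("pics/s2.png",b)
```

```text
(no output)
```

View pics/m2.png

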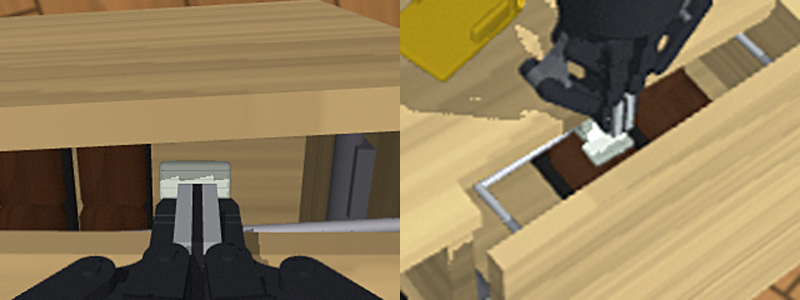

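The finger is over the rear half of the tab, with the jaw line centred on it, and there is still no contact force. I'll move 2 mm towards the front and keep going down gently.

Emit:
move_arm(moves=[[0, 2, 0, 0], [0, 2, -2, 0], [0, 2, -4, 0], [0, 2, -4, 0]])

```text
clock: 5.8
position: [0.6185, 0.0094, 0.3035]
tool_rot: [-3.141, 0.0, 1.32]
force: [0.4, 0.6, 0.5]
grip_width: -0.0
finger_force: 0.0
```

Emit:
move_arm(moves=[[0, 0, -2, 0], [0, 0, -4, 0], [0, 0, -4, 0]])

```text
clock: 6.18
position: [0.6185, 0.0094, 0.2995]
tool_rot: [-3.141, 0.0, 1.32]
force: [-0.4, 0.4, 0.2]
grip_width: 0.0
finger_force: 0.0
```

Run:
```python
from h import *
from workcell import grab_frame, monitor
s=monitor.observe(); print(s["position"],s["force"])
a=grab_frame("wrist")[150:350,220:420]; b=grab_frame("scene")[210:290,300:380]
cv2.imwrite("pics/m3.png",np.hstack([cv2.resize(a,(400,400),interpolation=2),cv2.resize(b,(400,400),interpolation=2)]))
```

```text
[0.61851498 0.00941437 0.29948589] [-0.44001139  0.38688562  0.16803565]
```

View pics/m3.png

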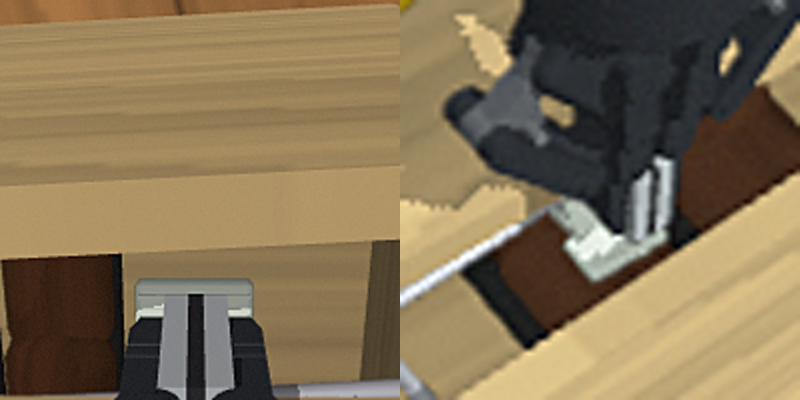

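Run:
```python
from h import *
p=np.load("p2.npy")
np.savez("w3",p=[.6185,.0094,.2995],r=[-3.141,0,1.32])
for z in (.29,.3,.305,.31,.315,.32): print(z,w2b(p,unproj("scene",[[347,258],[350,257],[342,254]],z)).round(4)[:,:2].tolist(),w2b(p,unw("w3.npz",[[318,297]],z)).round(4)[0,:2])
print(w2b(p,[[.6185,.0094,.2995]]))
```

```text
0.29 [[0.0478, -0.0159], [0.0426, -0.0147], [0.0497, -0.0271]] [ 0.06   -0.0157]
0.3 [[0.0522, -0.0104], [0.0471, -0.0092], [0.0541, -0.0215]] [ 0.06   -0.0104]
0.305 [[0.0545, -0.0077], [0.0494, -0.0065], [0.0563, -0.0187]] [ 0.06   -0.0078]
0.31 [[0.0567, -0.005], [0.0516, -0.0038], [0.0585, -0.0159]] [ 0.06   -0.0051]
0.315 [[0.0589, -0.0022], [0.0539, -0.0011], [0.0608, -0.0131]] [ 0.06   -0.0025]
0.32 [[0.0612, 0.0005], [0.0561, 0.0017], [0.063, -0.0103]] [0.06   0.0002]
[[ 0.05933451 -0.00689821  0.2995    ]]
```

Emit:
move_arm(moves=[[0, 0, -2, 0], [0, 0, -4, 0], [0, 0, -4, 0]])

```text
clock: 6.65
position: [0.6185, 0.0094, 0.2955]
tool_rot: [-3.141, 0.0, 1.32]
force: [-0.9, 0.6, 0.5]
grip_width: -0.0001
finger_force: 0.0
```

Emit:
move_arm(moves=[[0, 0, -2, 0], [0, 0, -4, 0], [0, 0, -4, 0]])

```text
clock: 7.02
position: [0.6185, 0.0094, 0.2915]
tool_rot: [-3.141, 0.0, 1.32]
force: [-0.5, -0.8, 0.4]
grip_width: -0.0006
finger_force: 0.0
```

Run:
```python
from h import *
from workcell import grab_frame, monitor
s=monitor.observe(); print(s["position"],s["force"])
w=grab_frame("wrist"); sc=grab_frame("scene"); cv2.imwrite("pics/w4.png",w); cv2.imwrite("pics/s4.png",sc)
a=w[230:380,220:420]; b=sc[190:290,300:400]
cv2.imwrite("pics/m4.png",np.hstack([cv2.resize(a,(400,300),interpolation=2),cv2.resize(b,(400,400),interpolation=2)[:300] if 0 else cv2.resize(b[15:90],(400,300),interpolation=2)]))
```

```text
[0.61853127 0.00941005 0.29150252] [-0.45758602 -0.78853426  0.37227697]
```

View pics/m4.png

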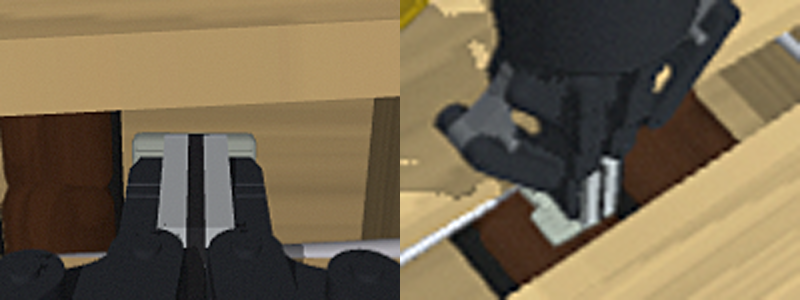

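The tip looks nearly level with the tab in both views, with no force yet. The fingertips evidently stand further back than stated. I'll continue in small steps.

Emit:
move_arm(moves=[[0, 0, -2, 0], [0, 0, -4, 0], [0, 0, -4, 0]])

```text
clock: 7.5
position: [0.6185, 0.0094, 0.2875]
tool_rot: [-3.141, 0.0, 1.32]
force: [0.2, -0.6, 0.5]
grip_width: -0.0004
finger_force: 0.0
```

Emit:
move_arm(moves=[[0, 0, -2, 0], [0, 0, -4, 0], [0, 0, -4, 0]])

```text
clock: 7.88
position: [0.6185, 0.0094, 0.2835]
tool_rot: [-3.141, 0.0, 1.32]
force: [0.3, 1.1, -0.7]
grip_width: -0.0
finger_force: 0.0
```

Run:
```python
from h import *
from workcell import grab_frame, monitor
s=monitor.observe(); print(s["position"],s["force"])
w=grab_frame("wrist"); sc=grab_frame("scene"); cv2.imwrite("pics/w5.png",w); cv2.imwrite("pics/s5.png",sc)
# bench/door/tab changes between w4 and w5: column profiles
g=lambda n:cv2.imread(n)[:,:,:].astype(int)
for n in ("pics/w4.png","pics/w5.png"):
    im=g(n); print(n,[int(v) for v in im[270:312,292].sum(1)]); print([int(v) for v in im[285:312,310].sum(1)])
```

```text
[0.61851769 0.00944226 0.28348959] [ 0.27932087  1.05032353 -0.68544776]
pics/w4.png [424, 428, 429, 429, 430, 427, 422, 424, 425, 433, 429, 428, 425, 435, 368, 314, 314, 325, 331, 324, 325, 335, 346, 335, 344, 357, 280, 302, 347, 378, 408, 424, 418, 442, 437, 327, 458, 452, 248, 76, 103, 105]
[320, 324, 326, 325, 332, 322, 333, 338, 337, 343, 353, 301, 357, 425, 406, 406, 406, 403, 406, 405, 406, 405, 406, 407, 408, 409, 402]
pics/w5.png [431, 427, 430, 430, 425, 425, 426, 428, 424, 432, 428, 425, 431, 426, 424, 426, 428, 428, 424, 431, 425, 426, 427, 440, 315, 335, 335, 346, 354, 358, 352, 348, 339, 346, 292, 303, 343, 385, 225, 29, 64, 55]
[423, 426, 430, 423, 426, 421, 429, 438, 312, 325, 339, 345, 189, 254, 252, 251, 252, 253, 236, 253, 436, 410, 407, 407, 404, 405, 405]
```

Emit:
move_arm(moves=[[0, 0, -2, 0], [0, 0, -4, 0], [0, 0, -4, 0]])

```text
clock: 8.35
position: [0.6186, 0.0094, 0.2797]
tool_rot: [3.142, 0.0, 1.32]
force: [-0.9, -0.4, 3.3]
grip_width: 0.0001
finger_force: 1.7
```

Contact: 3.3 N upward, and the pads feel it too. Pressing now.

Emit:
move_arm(moves=[[0, 0, -2, 0], [0, 0, -4, 0], [0, 0, -6, 0], [0, 0, -8, 0], [0, 0, -8, 0]])

```text
clock: 8.98
position: [0.6186, 0.0085, 0.2721]
tool_rot: [3.141, 0.001, 1.319]
force: [-3.3, -5.6, 9.5]
grip_width: 0.0
finger_force: 4.4
```

Emit:
move_arm(moves=[[0, -2, -1, 0], [-1, -3, -3, 0], [-1, -3, -4, 0], [-1, -3, -5, 0], [-1, -3, -5, 0]])

```text
clock: 9.6
position: [0.6183, 0.0076, 0.2679]
tool_rot: [3.14, -0.002, 1.32]
force: [0.2, 2.6, 12.9]
grip_width: 0.0
finger_force: 7.2
```

Run:
```python
from h import *
from workcell import grab_frame, monitor
w=grab_frame("wrist"); t=grab_frame("top"); cv2.imwrite("pics/w6.png",w); cv2.imwrite("pics/t6.png",t)
t0=cv2.imread("pics/top0.png")
for im in (t0,t):
    # door outer edge at row 130: floor->door boundary
    print([int(v) for v in im[125,225:275].sum(1)])
```

```text
[315, 311, 313, 307, 309, 307, 308, 316, 312, 318, 308, 306, 317, 355, 398, 415, 415, 418, 418, 415, 418, 416, 414, 403, 332, 262, 274, 243, 211, 201, 192, 190, 199, 209, 236, 282, 307, 311, 304, 305, 303, 301, 308, 304, 305, 280, 247, 219, 211, 204]
[308, 309, 305, 307, 305, 298, 298, 299, 294, 292, 289, 287, 281, 278, 280, 273, 273, 270, 269, 267, 284, 356, 406, 390, 373, 376, 376, 376, 379, 378, 373, 377, 372, 373, 376, 380, 376, 373, 371, 374, 373, 371, 368, 375, 372, 372, 373, 369, 364, 344]
```

12.9 N at about 12 mm down, so the hook should be free. Lifting now to check the door.

Emit:
move_arm(moves=[[0, 0, 0, 0], [0, 0, 0, 0], [0, 0, 10, 0], [0, 0, 30, 0], [0, 0, 60, 0], [0, 0, 60, 0]])

```text
clock: 10.45
position: [0.6183, 0.0067, 0.3285]
tool_rot: [3.139, -0.001, 1.32]
force: [0.2, 0.0, -0.8]
grip_width: -0.0001
finger_force: 0.0
```

Run:
```python
from h import *
from workcell import grab_frame, monitor
s=monitor.observe(); print(s["position"],s["tool_rot"],s["force"])
w=grab_frame("wrist"); cv2.imwrite("pics/w7.png",w); np.savez("w7",p=s["position"],r=s["tool_rot"])
```

```text
[0.61831774 0.00672093 0.32854777] [ 3.13876770e+00 -9.48177697e-04  1.31971754e+00] [ 0.20394311  0.00774268 -0.75461635]
```

View pics/w7.png

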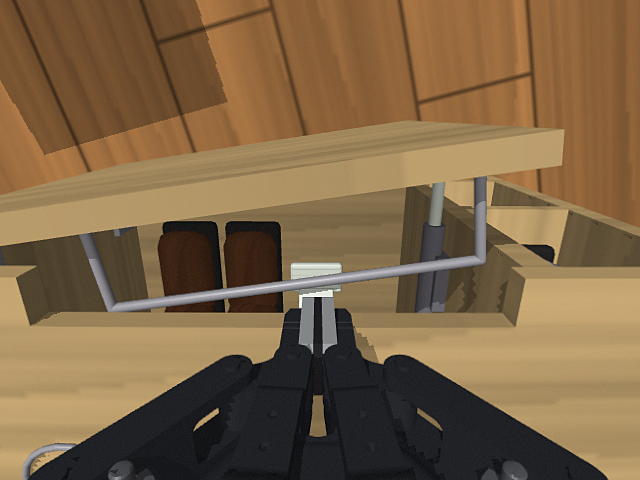

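The door is free. Its inner top edge runs from (0,245) to (563,165) and the crossbar is past the tab.

Run:
```python
from h import *
p=np.load("p2.npy")
d=w2b(p,unw("w7.npz",[[563,165],[300,203],[0,245]],.327)); print(d.round(4))
a=np.arctan2(d[:,1]-.002,d[:,0]+.188); print("angle",a)
H=np.array([-.188,.002]); 
print("hinge w",b2w(p,[[-.188,.002,.3]]), "tcp b",w2b(p,[[.6183,.0067,.3285]]))
r=.27
for th in np.arange(round(a[0],2),1.46,.09):
    # finger centre 13 mm inside the inner face (closing side: normal = (sin,-cos))
    q=H+r*np.array([np.cos(th),np.sin(th)])+.013*np.array([np.sin(th),-np.cos(th)])
    w=b2w(p,[[*q,.3]])[0]; print(round(th,2),"shift mm",((w[:2]-[.6183,.0067])*1000).round())
```

```text
[[ 0.173   0.053   0.327 ]
 [ 0.0521  0.0352  0.327 ]
 [-0.097   0.0145  0.327 ]]
angle [0.14035708 0.13736277 0.1365098 ]
hinge w [[0.38102424 0.0791051  0.3       ]] tcp b [[ 0.0598075  -0.00956397  0.3285    ]]
0.14 shift mm [30. 30.]
0.23 shift mm [32. 54.]
0.32 shift mm [33. 78.]
0.41 shift mm [ 31. 103.]
0.5 shift mm [ 28. 127.]
0.59 shift mm [ 22. 150.]
0.68 shift mm [ 14. 173.]
0.77 shift mm [  3. 195.]
0.86 shift mm [ -9. 217.]
0.95 shift mm [-22. 236.]
1.04 shift mm [-38. 255.]
1.13 shift mm [-55. 272.]
1.22 shift mm [-74. 288.]
1.31 shift mm [-94. 302.]
1.4 shift mm [-115.  314.]
```

Door at 0.138 rad. I'll drop the finger behind the inner face, 0.27 m from the hinge, then sweep it along the arc.

Emit:
move_arm(moves=[[15, 13, 0, 0], [29, 24, 0, 0], [29, 24, 0, 0], [29, 24, -15, 0], [29, 24, -30, 0], [29, 24, -44, 0], [29, 24, -44, 0]])

```text
clock: 11.38
position: [0.646, 0.0301, 0.2813]
tool_rot: [-3.14, 0.001, 1.32]
force: [-0.7, -0.0, 0.2]
grip_width: -0.0002
finger_force: 0.0
```

Emit:
move_arm(moves=[[1, 12, 0, 0], [3, 28, 0, 0], [4, 46, 0, 0], [3, 62, 0, 0], [2, 79, 0, 0], [0, 95, 0, 0], [-3, 110, 0, 0], [-7, 126, 0, 0], [-15, 149, 0, 0], [-26, 171, 0, 0], [-38, 193, 0, 0], [-38, 193, 0, 0]])

```text
clock: 12.88
position: [0.6074, 0.226, 0.283]
tool_rot: [-3.141, -0.001, 1.323]
force: [0.1, -0.4, -0.1]
grip_width: 0.0003
finger_force: 0.0
```

Emit:
move_arm(moves=[[-13, 19, 0, 0], [-29, 38, 0, 0], [-46, 55, 0, 0], [-65, 71, 0, 0], [-85, 85, 0, 0], [-97, 92, 0, 0], [-106, 97, 0, 0], [-114, 101, 0, 0], [-120, 104, 0, 0], [-120, 104, 0, 0], [-120, 104, 0, 0]])

```text
clock: 14.25
position: [0.4889, 0.3272, 0.2826]
tool_rot: [3.142, 0.0, 1.319]
force: [-0.9, -0.1, -0.1]
grip_width: 0.0005
finger_force: 0.0
```

Run:
```python
from h import *
from workcell import grab_frame, monitor
s=monitor.observe(); print(s["position"],s["force"])
a=grab_frame("scene"); b=grab_frame("top"); cv2.imwrite("pics/s8.png",a); cv2.imwrite("pics/t8.png",b)
cv2.imwrite("pics/m8.png",cv2.resize(np.hstack([a,b]),(800,300),interpolation=cv2.INTER_AREA))
```

```text
[0.48889778 0.3272026  0.28264282] [-0.91435915 -0.14248088 -0.13670727]
```

View pics/m8.png

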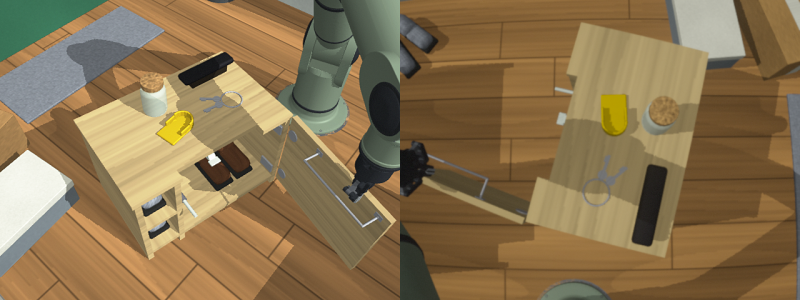

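The door stands about square to the bench, and the bench-top things haven't moved. Backing off the face and lifting clear.

Emit:
move_arm(moves=[[3, -1, 0, 0], [6, -2, 0, 0], [6, -2, 15, 0], [6, -2, 40, 0], [6, -2, 80, 0], [6, -2, 130, 0], [6, -2, 170, 0], [6, -2, 170, 0], [6, -2, 170, 0]])

```text
clock: 15.48
position: [0.4944, 0.3254, 0.4529]
tool_rot: [3.142, -0.0, 1.32]
force: [0.3, 0.3, -0.2]
grip_width: -0.0001
finger_force: 0.0
```

Run:
```python
from h import *
from workcell import grab_frame, monitor, bot
p=np.load("p2.npy"); t=grab_frame("top"); cv2.imwrite("pics/t9.png",t); a=cv2.imread("pics/t8.png")
d=cv2.absdiff(t,a).max(2)>60
s=monitor.observe(); print(s["position"],s["force"],s["clock"])
# door inner edge near hinge: (525,213)-(480,195) in the halved picture
for th in (1.2,1.3,1.4,1.5): 
    e=proj("top",b2w(p,[[-.188+r*np.cos(th),.002+r*np.sin(th),.327] for r in (.02,.15,.25)])); print(th,e.round(0).tolist())
for c in (150,170,190): print(c,[int(v) for v in t[290:355:3,c].sum(1)])
```

```text
[0.49437578 0.32523789 0.45237346] [-0.60387084 -0.82568269  0.39534671] 15.525
1.2 [[189.0, 340.0], [119.0, 287.0], [70.0, 247.0]]
1.3 [[188.0, 341.0], [114.0, 295.0], [61.0, 261.0]]
1.4 [[187.0, 342.0], [109.0, 304.0], [53.0, 276.0]]
1.5 [[187.0, 343.0], [105.0, 314.0], [47.0, 292.0]]
150 [173, 234, 239, 224, 198, 204, 204, 203, 201, 198, 193, 192, 188, 358, 419, 422, 417, 330, 229, 237, 251, 239]
170 [175, 228, 247, 232, 234, 242, 212, 199, 198, 196, 206, 199, 200, 198, 195, 205, 411, 421, 417, 417, 272, 247]
190 [184, 250, 250, 238, 236, 247, 238, 233, 240, 197, 206, 205, 207, 207, 202, 203, 297, 195, 282, 411, 419, 416]
```

```bash
python3 -c "
from workcell import bot; print(bot.job_done())"
```

```text
the job is handed in; nothing more can be done
None
```

The hook is released and the door stands open at about 1.45 rad, measured from the top camera. The arm is clear and the things on the bench top are where they were. I handed the job in at about 15.5 s of the 58 s, and it returned no verdict.

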